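Count three red tubs into the kit tray

TASK

Make up the wooden kit tray for the next job: it must hold exactly three red-banded paint tubs, all standing upright on its floor, and nothing else. Lift the blue-dripped pot that was left in the tray back onto the cardboard stock sheet, and leave the fourth red tub and the other blue pot standing on that sheet. Tip nothing over and leave the paint brush where it lies.

Things in the scene. Friction and masses are not known exactly. Their poses are not given: they have to be found in the camera images.
- kit_tray: kit tray, fixed: low open birch-wood tray with a grey lining and brass corners, outside 144 (x) x 254 (y) x 22 mm, walls 7 mm thick, so inside 130 x 240 mm, floor top 6 mm above the table; room for three red tubs in a row along y (80 mm apart). Origin at the centre of its underside on the table, x across, y along, z up. Tray and stock sheet may swap sides
- stock_sheet: stock sheet, fixed: flat brown cardboard sheet 190 (x) x 250 (y) mm, 6 mm thick, where the stock stands. Origin at the centre of its underside on the table, z up. Stock stands near x = +-48 mm, y = -80, 0 or +80 mm; the place at x = +48, y = +80 starts empty
- red_1: closed round paint tub with a red band and a cream-white lid, 64 mm across the lid (61 mm body), 40 mm high, 0.17 kg; origin at the centre of its underside, z up; one of four alike; starts on the stock sheet
- red_2: closed round paint tub with a red band and a cream-white lid, 64 mm across the lid (61 mm body), 40 mm high, 0.17 kg; origin at the centre of its underside, z up; one of four alike; starts on the stock sheet
- red_3: closed round paint tub with a red band and a cream-white lid, 64 mm across the lid (61 mm body), 40 mm high, 0.17 kg; origin at the centre of its underside, z up; one of four alike; starts on the stock sheet
- red_4: closed round paint tub with a red band and a cream-white lid, 64 mm across the lid (61 mm body), 40 mm high, 0.17 kg; origin at the centre of its underside, z up; one of four alike; starts on the stock sheet
- blue_odd: closed small round paint pot, off-white with blue marks, grey lid with blue paint drips, 52 mm across, 52 mm high, 0.12 kg; origin at the centre of its underside, z up; starts in the kit tray, where it does not belong
- blue_stock: closed small round paint pot, off-white with blue marks, grey lid with blue paint drips, 52 mm across, 52 mm high, 0.12 kg; origin at the centre of its underside, z up; starts on the stock sheet and stays there
- brush: bystander, loose: thin flat paint brush 220 mm long (its y), 16 mm high, lying; origin at its middle, underside. Not listed and fixed: flat things under 50 mm high on the robot's side of it (tape rolls, sanding block, filling knife), and tall ones (white bucket, spray bottle 249 mm, tin) along the right-hand table edge
Not all that is in view belongs to the job. Leave any purple look-alike of the red_3 alone.

How it is judged:
By the outcome, as a careful person would: the job done as asked, in the order asked, and still so for the second after the job is handed in, with the robot touching nothing.
It also fails if it takes over 67 s, if anything falls off the work surface, if the arm or the gripper's body presses on something with over 40 N, if the wrist force passes 120 N, or if a joint passes its speed limit or range.

ROBOT

A 6-joint arm with a two-finger parallel gripper is mounted at the origin on the work surface; the furniture and walls round the work are solid. World frame = base frame: x ahead of the robot, y to its left, z up, the work surface at z = 0. Lengths are in m, angles in rad, forces in N, time in s.
With the tool pointing down it reaches from about 0.35 to 0.85 m from the base axis. Payload 8.1 kg.
Tool frame: the origin (TCP) lies at the very end of the fingers, on their centre line; the grasp point (between the pads) lies 19 mm behind it; y points along the fingers, x is the direction in which the jaws open and shut, and the axes are right-handed (so a half turn about y gives the same grasp; the last joint's range is limited). The gripper opens to 85 mm and grips with 20 to 120 N. Pads are 22 mm wide; open, the fingers measure 114 mm over their backs; the gripper's body (76 mm by 85 mm) begins 54 mm behind the grasp point. The pads swing forward as they close: fully open they stand 13 mm farther back than shut.
Start: joints at [1.159, 0.13, 1.488, -0, 1.523, -0.085], TCP at [0.193, 0.568, 0.231] pointing down, gripper open.
Joint ranges: [-2.96, 2.96], [-0.89, 2.26], [0.02, 2.5], [-1.34, 4.48], [0, 2.73], [-2.66, 2.66]. Speed limits (rad/s): [2.39, 2.39, 2.79, 3.14, 3.14, 3.14].

INTERFACE

Orientations are given as a rotation vector (axis times angle).
In Python, from rig import state, vision, ticket gives the robot as it stands. The module is installed in compiled form; this text tells all that it offers.
- The arm moves only by the tool send_rows, never from a script. Its argument "deltas" is a list of rows, each a list of 7 numbers: the opening, from 0 (shut) to 1 (fully open), then the shift along the tool's x, y, z in cm, then the turn, a rotation vector about the tool's x, y, z in units of 5 degrees (1.0 is 5 degrees). In form: [[fingers, tx, ty, tz, wx, wy, wz], ...]. A call has 1 to 5 rows; each row is the pose to reach, as a shift and turn from the pose commanded when the call began, along the tool's axes at that moment; what a row does not reach only later rows make up. A row lasts 1/12 s, in which the tool goes at most 41.7 mm and 7.16 degrees, less where a joint would pass 70% of its speed; a pose out of reach is approached as far as the arm can. A call with a gripper value outside its range is refused whole. The fingers move at their own pace and stop on an object; the grip force is fixed at half the most. Time passes only in rows, so rows that repeat a pose let the fingers close. It gives the time, the measured TCP pose, the force and the opening at its end, in the units of the state.
- state(): the state, without advancing time (a new reading comes with each control period).
- vision.read_camera(name): name is "scene" or "top"; returns a dict with "img" (420x560x3 uint8, blue, green, red), "z_map" (420x560 float32, m along the optical axis (not along the pixel's ray), 0 where there is no reading), "mtx" (3x3 intrinsics, pixels), "xyz" and "rotation" of the camera in the world. Camera axes: x right, y up, looking along -z (the intrinsics and any distortion apply to the point x, -y, -z); pixel columns grow to the right and rows downward; lengths in m; the calibration is good to about 2 mm. A picture is of the moment at which its call begins.
- ticket.sign_off(): hands the job in, once; it reports no verdict.
The state is a dict: "clock": time; "joint_pos": joint angles; "joint_vel": joint speeds; "tau": joint torques, N m; "position": TCP position; "ee_rot": TCP orientation; "wrist_force": force on the tool from outside, world axes, zero at the start; "ft_torque": the same for the moment, N m; "gripper_width": finger opening in m.
Only numpy, scipy, OpenCV 4.12 (cv2) and the standard library are available. Lean on these libraries where they do the work, as an engineer would, in place of code of your own. Each camera call takes 0.05 s, during which the arm holds its last target. There are 200 camera calls.

## Working session

There is one attempt and no reset: what is moved stays moved. The work goes in short steps, Python scripts to look and compute and a tool call to move; the robot and the scene stay as the last step left them, time stands still between calls to the robot, and variables do not carry over. Pictures are saved under pics/ and viewed, on a budget of 10 in all, crops included, one or two more only if the job needs it, and the job is handed in when it is done.

Besides the shell and the picture viewer there is one more tool, called after "Call:" by a JSON object that holds its "fn" and its "kwargs". send_rows: Moves the arm, as the interface text tells. Its arguments: {"type":"object","properties":{"deltas":{"type":"array","items":{"type":"array","items":{"type":"number"}}}},"required":["deltas"]}

```bash
mkdir -p pics; python3 - <<'E'
from rig import state, vision
import cv2,numpy as np
s=state(); print(s)
for n in("scene","top"):
    c=vision.read_camera(n); cv2.imwrite(f"pics/{n}0.png",c["img"]); np.savez(f"{n}0.npz",**{k:v for k,v in c.items()})
    print(n,c.keys(),c["mtx"],c["xyz"],c["rotation"])
E
```

```text
{'clock': 0.0, 'joint_pos': array([ 1.15860894e+00,  1.31177426e-01,  1.48929156e+00, -5.90584746e-06,
        1.52297649e+00, -8.53871002e-02]), 'joint_vel': array([-0.00048247, -0.00043557,  0.0002822 , -0.00014144, -0.00293695,
        0.00106335]), 'tau': array([ 5.15044976e-04, -5.69403970e+01, -5.00550842e+01,  1.80330726e-04,
        1.47179340e-02, -1.15523703e-04]), 'position': array([0.19236185, 0.56774975, 0.23022797]), 'ee_rot': array([-1.34724075, -0.96399502,  0.9666282 ]), 'wrist_force': array([0.08552735, 0.17528743, 0.39934059]), 'ft_torque': array([-0.06474908,  0.01635171,  0.00147093]), 'gripper_width': 0.08504147554471311}
scene dict_keys(['img', 'z_map', 'mtx', 'xyz', 'rotation']) [[461.31556799   0.         277.78115875]
 [  0.         461.31556799 218.65414406]
 [  0.           0.           1.        ]] [-0.04765872 -0.66334411  0.79006714] [ 0.68360002 -0.26577757 -0.68685152]
top dict_keys(['img', 'z_map', 'mtx', 'xyz', 'rotation']) [[382.83286996   0.         274.18861591]
 [  0.         382.83286996 213.3709674 ]
 [  0.           0.           1.        ]] [ 0.28032314 -0.14423269  0.9871497 ] [ 0.08159723 -0.08419196 -1.56914287]
```

View pics/top0.png

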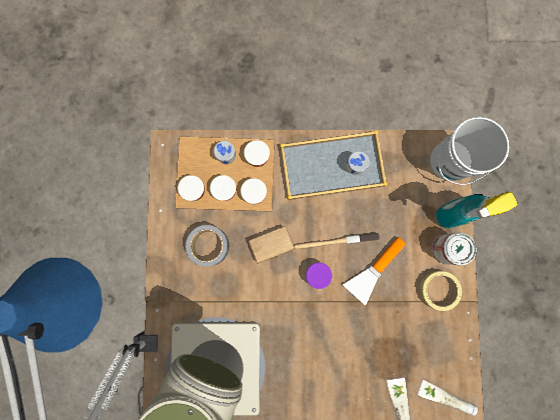

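View pics/scene0.png

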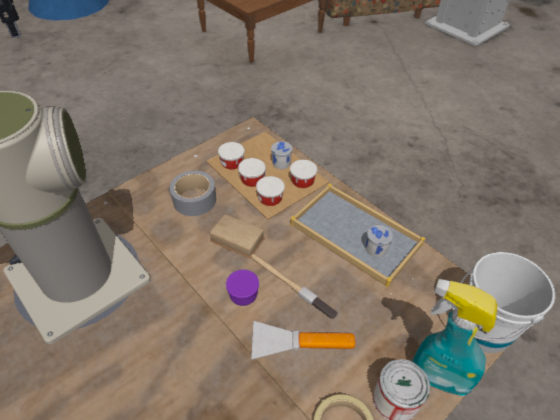

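The top view shows the sheet at about (225,173). The red tubs are at (190,188), (222,188), (253,190) and (256,153), and the stock blue pot is at (224,151). The tray is at (332,165) with the odd blue pot at (357,162). The purple decoy is at (318,275). The scene view agrees with all of this.

```bash
cat > h.py <<'E'
import numpy as np,cv2
from scipy.spatial.transform import Rotation as R
def cloud(c):
    K=c["mtx"];z=c["z_map"];v,u=np.mgrid[:z.shape[0],:z.shape[1]]
    p=np.stack([(u-K[0,2])/K[0,0]*z,-(v-K[1,2])/K[1,1]*z,-z],-1)
    P=p@R.from_rotvec(np.ravel(c["rotation"])).as_matrix().T+np.ravel(c["xyz"])
    P[z==0]=np.nan
    return P
def blobs(c,lo=.03,hi=.08,box=(.35,.85,-.4,.5)):
    P=cloud(c);X,Y,Z=P[...,0],P[...,1],P[...,2]
    m=((Z>lo)&(Z<hi)&(X>box[0])&(X<box[1])&(Y>box[2])&(Y<box[3])).astype(np.uint8)
    n,l,st,ce=cv2.connectedComponentsWithStats(m,connectivity=4)
    for i in range(1,n):
        if st[i,4]<150: continue
        q=P[l==i]; zt=np.percentile(q[:,2],60); q=q[q[:,2]>zt-.008]
        (cx,cy),r=cv2.minEnclosingCircle(q[:,:2].astype(np.float32)*1000)
        print("px",ce[i].round(),"n",st[i,4],"top",zt.round(4),"circ",round(cx,1),round(cy,1),"r",round(r,1),"mean",(q[:,:2].mean(0)*1000).round(1))
E
python3 - <<'E'
from h import *
for n in("top","scene"):
    c=dict(np.load(n+"0.npz")); print(n); blobs(c)
c=dict(np.load("top0.npz"));P=cloud(c)
for u,v in [(281,146),(378,134),(385,185),(290,198),(332,165),(180,137),(273,139),(272,210),(178,207),(206,168)]: print(u,v,P[v,u].round(4))
print(R.from_rotvec([-1.34724075,-0.96399502,0.9666282]).as_matrix().round(3))
# tray rect from height 10..30mm
X,Y,Z=P[...,0],P[...,1],P[...,2]
for nm,lo,hi,b in [("tray",.014,.03,(270,125,395,205)),("sheet",.003,.012,(165,130,280,215))]:
    m=(Z>lo)&(Z<hi); k=np.zeros_like(m);k[b[1]:b[3],b[0]:b[2]]=1;m&=k
    print(nm,m.sum(),cv2.minAreaRect((P[m][:,:2]*1000).astype(np.float32)))
# other tall stuff
m=(Z>.03)&(Z<.5)&(X>.3)
E
```

```text
top
px [257. 153.] n 507 top 0.0474 circ 534.4 -101.9 r 32.3 mean [ 533.7 -101.8]
px [224. 151.] n 377 top 0.0574 circ 536.0 -21.0 r 26.4 mean [535.4 -21.3]
px [358. 162.] n 378 top 0.0573 circ 509.0 -356.3 r 26.5 mean [ 508.9 -355.3]
px [191. 188.] n 521 top 0.0476 circ 444.8 62.0 r 32.3 mean [444.1  61.9]
px [223. 188.] n 514 top 0.0475 circ 444.5 -17.9 r 32.3 mean [444.6 -18.2]
px [253. 191.] n 516 top 0.0476 circ 437.2 -94.1 r 32.2 mean [436.4 -94.3]
scene
px [281. 151.] n 389 top 0.0579 circ 536.2 -20.5 r 27.5 mean [534.5 -21.7]
px [231. 152.] n 460 top 0.0481 circ 445.4 62.8 r 33.7 mean [443.3  61.6]
px [261. 179.] n 1052 top 0.0482 circ 440.1 -54.3 r 70.8 mean [439.3 -58.2]
px [303. 170.] n 493 top 0.0482 circ 535.1 -99.7 r 34.1 mean [ 532.6 -101.8]
px [378. 237.] n 564 top 0.0576 circ 510.1 -354.2 r 27.5 mean [ 507.1 -355.5]
281 146 [ 0.5569 -0.1634  0.0246]
378 134 [ 0.5964 -0.421   0.0009]
385 185 [ 0.4553 -0.4287  0.0234]
290 198 [ 0.4215 -0.186   0.0252]
332 165 [ 0.5115 -0.297   0.0054]
180 137 [0.587  0.1025 0.004 ]
273 139 [ 5.828e-01 -1.427e-01  2.000e-04]
272 210 [ 0.3936 -0.1402  0.0012]
178 207 [0.4011 0.103  0.0036]
206 168 [0.5028 0.0317 0.0081]
[[ 0.321 -0.001 -0.947]
 [ 0.947 -0.002  0.321]
 [-0.002 -1.     0.   ]]
tray 961 ((509.60595703125, -297.49365234375), (145.3181610107422, 255.39956665039062), 8.29096794128418)
sheet 4612 ((494.4469299316406, -8.071517944335938), (223.78067016601562, 301.0090026855469), 0.012423263862729073)
```

```bash
cat >> h.py <<'E'
def go(x,y,z,yaw=0.):
    from rig import state
    s=state();p=s["position"]*1000;M=R.from_rotvec(s["ee_rot"])
    T=R.from_matrix(np.array([[np.cos(yaw),0,-np.sin(yaw)],[np.sin(yaw),0,np.cos(yaw)],[0,-1,0]]))
    print("t",s["clock"],"pos",p.round(1),"w",round(s["gripper_width"]*1000,1),"F",s["wrist_force"].round(1),"J",s["joint_pos"].round(2))
    print("shift cm",(M.inv().apply(np.array([x,y,z])-p)/10).round(2),"turn",((M.inv()*T).as_rotvec()/np.radians(5)).round(2))
E
```

Call:
{"fn": "send_rows", "kwargs": {"deltas": [[0.8,-1.5,0,-3,0,1,0],[0.8,-3.3,0,-6.5,0,2.4,0],[0.8,-5.1,0,-10,0,3.8,0],[0.8,-7,0,-13.5,0,5.2,0],[0.8,-8.8,0,-17,0,6.6,0]]}}

```text
clock: 0.52
position: [0.3259, 0.4287, 0.2308]
ee_rot: [-1.508, -0.518, 0.519]
wrist_force: [1.0, 1.3, -0.4]
gripper_width: 0.0682
```

```bash
python3 -c "
from h import *
go(500,200,200)"
```

```text
t 0.5167 pos [325.9 428.7 230.8] w 68.2 F [ 1.   1.3 -0.4] J [ 0.83 -0.03  1.66 -0.    1.52  0.16]
shift cm [ -0.34   3.08 -28.74] turn [ 0.01  7.59 -0.01]
```

Call:
{"fn": "send_rows", "kwargs": {"deltas": [[0.8,0,0.3,-3.5,0,1.4,0],[0.8,0,0.6,-7.5,0,2.8,0],[0.8,0,0.9,-11.5,0,4.2,0],[0.8,0,1.2,-15.5,0,5.6,0],[0.8,0,1.5,-19.5,0,7,0]]}}

```text
clock: 0.93
position: [0.4467, 0.2755, 0.2158]
ee_rot: [-1.571, -0.04, 0.041]
wrist_force: [-0.1, 0.0, -0.7]
gripper_width: 0.0686
```

```bash
python3 -c "
from h import *
go(509,-355.5,160)"
```

```text
t 0.9333 pos [446.7 275.5 215.8] w 68.6 F [-0.1  0.  -0.7] J [ 0.45 -0.07  1.72  0.    1.49  0.4 ]
shift cm [  2.98   5.59 -63.33] turn [ 0.    0.59 -0.  ]
```

Call:
{"fn": "send_rows", "kwargs": {"deltas": [[0.8,0.8,0.4,-3.8,0,0.3,0],[0.8,1.6,0.8,-7.8,0,0.6,0],[0.8,2.4,1.2,-11.8,0,0.6,0],[0.8,2.8,1.6,-15.8,0,0.6,0],[0.8,3,2,-19.8,0,0.6,0]]}}

```text
clock: 1.35
position: [0.4873, 0.0793, 0.1957]
ee_rot: [-1.571, -0.003, 0.004]
wrist_force: [0.8, -0.0, 0.1]
gripper_width: 0.0681
```

Call:
{"fn": "send_rows", "kwargs": {"deltas": [[0.8,0,0.4,-4,0,0,0],[0.8,0,0.8,-8,0,0,0],[0.8,0,1.2,-12,0,0,0],[0.8,0,1.6,-16,0,0,0],[0.8,0,2,-20,0,0,0]]}}

```text
clock: 1.77
position: [0.4877, -0.1206, 0.1759]
ee_rot: [-1.571, -0.004, 0.004]
wrist_force: [0.7, 0.3, 0.3]
gripper_width: 0.0684
```

Call:
{"fn": "send_rows", "kwargs": {"deltas": [[0.8,0,0.4,-4,0,0,0],[0.8,0,0.8,-8,0,0,0],[0.8,0,1.2,-12,0,0,0],[0.8,0,1.6,-16,0,0,0],[0.8,0,1.6,-20,0,0,0]]}}

```text
clock: 2.18
position: [0.4882, -0.3202, 0.1588]
ee_rot: [-1.569, -0.002, 0.005]
wrist_force: [0.7, 0.3, -0.6]
gripper_width: 0.0681
```

```bash
python3 -c "
from h import *
go(509,-355.5,70)"
```

```text
t 2.1833 pos [ 488.2 -320.2  158.8] w 68.1 F [ 0.7  0.3 -0.6] J [-0.67  0.13  1.62  0.    1.39 -0.67]
shift cm [ 2.08  8.87 -3.55] turn [-0.02  0.05 -0.02]
```

Call:
{"fn": "send_rows", "kwargs": {"deltas": [[0.8,1,1,-1.8,0,0,0],[0.8,2.1,3,-3.5,0,0,0],[0.8,2.1,5.5,-3.5,0,0,0],[0.8,2.1,8,-3.5,0,0,0],[0.8,2.1,8,-3.5,0,0,0]]}}

```text
clock: 2.6
position: [0.5069, -0.3511, 0.0733]
ee_rot: [-1.564, 0.003, 0.01]
wrist_force: [0.2, 1.0, -0.7]
gripper_width: 0.0683
```

```bash
python3 -c "
from h import *
go(509,-355.5,16)"
```

```text
t 2.6 pos [ 506.9 -351.1   73.3] w 68.3 F [ 0.2  1.  -0.7] J [-0.69  0.31  1.58  0.    1.26 -0.69]
shift cm [ 0.25  5.73 -0.47] turn [-0.08  0.05 -0.09]
```

Call:
{"fn": "send_rows", "kwargs": {"deltas": [[0.8,0,0,0,0,0,0],[0.8,0,0,0,0,0,0]]}}

```text
clock: 2.77
position: [0.5109, -0.3537, 0.0814]
ee_rot: [-1.571, -0.004, 0.003]
wrist_force: [0.1, 0.2, 0.2]
gripper_width: 0.0684
```

```bash
python3 -c "
from h import *
go(509,-355.5,16)"
```

```text
t 2.7667 pos [ 510.9 -353.7   81.4] w 68.4 F [0.1 0.2 0.2] J [-0.69  0.3   1.57  0.    1.27 -0.69]
shift cm [-0.19  6.54 -0.17] turn [0.01 0.06 0.01]
```

Call:
{"fn": "send_rows", "kwargs": {"deltas": [[0.8,-0.2,1.6,-0.2,0,0,0],[0.8,-0.2,3.2,-0.2,0,0,0],[0.8,-0.2,4.8,-0.2,0,0,0],[0.8,-0.2,6.2,-0.2,0,0,0],[0.8,-0.2,6.5,-0.2,0,0,0]]}}

```text
clock: 3.18
position: [0.5082, -0.3551, 0.0144]
ee_rot: [-1.57, -0.003, 0.005]
wrist_force: [-0.1, 0.9, -0.8]
gripper_width: 0.0684
```

Call:
{"fn": "send_rows", "kwargs": {"deltas": [[0.8,0,0,0,0,0,0],[0,0,0,0,0,0,0],[0,0,0,0,0,0,0],[0,0,0,0,0,0,0],[0,0,0,0,0,0,0]]}}

```text
clock: 3.6
position: [0.5097, -0.3565, 0.0173]
ee_rot: [-1.573, -0.006, 0.002]
wrist_force: [-0.3, 1.5, 7.0]
gripper_width: 0.0492
```

```bash
python3 -c "
from h import *
go(540,59,16)"
```

```text
t 3.6 pos [ 509.7 -356.5   17.3] w 49.2 F [-0.3  1.5  7. ] J [-0.69  0.38  1.6   0.    1.15 -0.7 ]
shift cm [ 3.24  0.06 41.53] turn [0.02 0.06 0.03]
```

Call:
{"fn": "send_rows", "kwargs": {"deltas": [[0,0,-0.5,0,0,0,0],[0,0,-2,0,0,0,0],[0,0,-4.5,0,0,0,0],[0,0,-7.5,1,0,0,0],[0,0,-9,3,0,0,0]]}}

```text
clock: 4.02
position: [0.5095, -0.3281, 0.1096]
ee_rot: [-1.575, -0.005, -0.001]
wrist_force: [0.9, -0.5, -0.7]
gripper_width: 0.0495
```

Call:
{"fn": "send_rows", "kwargs": {"deltas": [[0,0.5,0,3,0,0,0],[0,1,0,7,0,0,0],[0,1.5,0,11,0,0,0],[0,2,0,15,0,0,0],[0,2.5,0,19,0,0,0]]}}

```text
clock: 4.43
position: [0.5324, -0.1339, 0.1059]
ee_rot: [-1.571, -0.004, 0.003]
wrist_force: [0.0, 0.1, -1.1]
gripper_width: 0.0494
```

Call:
{"fn": "send_rows", "kwargs": {"deltas": [[0,0.5,0,4,0,0,0],[0,0.7,0,8,0,0,0],[0,0.7,0,12,0,0,0],[0,0.7,0,15.5,0,0,0],[0,0.7,0,17.5,0,0,0]]}}

```text
clock: 4.85
position: [0.5382, 0.0432, 0.1059]
ee_rot: [-1.57, -0.006, 0.005]
wrist_force: [-0.1, -0.5, -1.2]
gripper_width: 0.0492
```

Call:
{"fn": "send_rows", "kwargs": {"deltas": [[0,0,0,1.5,0,0,0],[0,0,0,2,0,0,0],[0,0,0,2,0,0,0]]}}

```text
clock: 5.1
position: [0.5385, 0.0606, 0.1057]
ee_rot: [-1.571, -0.006, 0.005]
wrist_force: [0.7, -0.6, -1.7]
gripper_width: 0.0493
```

```bash
python3 -c "
from h import *
go(540,59,17)
from rig import vision
c=vision.read_camera('top');np.savez('t1.npz',**c);cv2.imwrite('pics/t1.png',cv2.resize(c['img'][110:240,140:420],None,fx=2.5,fy=2.5));blobs(c)"
```

```text
t 5.1 pos [538.5  60.6 105.7] w 49.3 F [ 0.7 -0.6 -1.7] J [0.02 0.07 1.79 0.   1.28 0.01]
shift cm [ 0.15  8.87 -0.16] turn [-0.    0.08  0.  ]
px [257. 153.] n 505 top 0.0477 circ 534.5 -101.5 r 32.0 mean [ 533.7 -101.8]
px [224. 151.] n 375 top 0.0573 circ 536.3 -21.1 r 26.0 mean [535.7 -21.2]
px [191. 188.] n 523 top 0.0476 circ 444.5 61.9 r 32.5 mean [444.1  61.8]
px [223. 188.] n 513 top 0.0476 circ 444.8 -18.2 r 32.1 mean [444.6 -18.3]
px [253. 191.] n 515 top 0.0475 circ 437.3 -94.3 r 32.1 mean [436.4 -94.3]
```

View pics/t1.png

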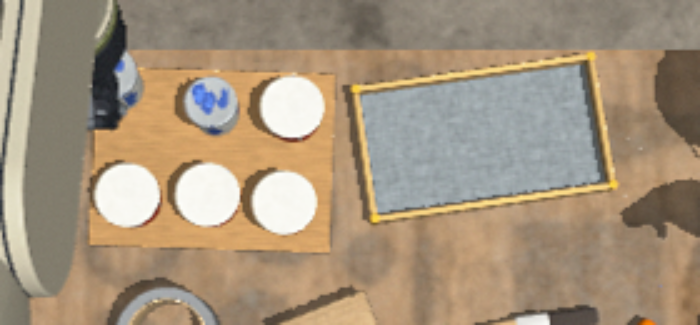

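Tray is now empty and the pot hangs over the free place at crop (125,85); the other stock is undisturbed.

Call:
{"fn": "send_rows", "kwargs": {"deltas": [[0,0,2,-0.1,0,0,0],[0,0,4.5,-0.1,0,0,0],[0,0,6.8,-0.1,0,0,0],[0,0,8.2,-0.1,0,0,0],[0,0,8.8,-0.1,0,0,0]]}}

```text
clock: 5.57
position: [0.5365, 0.0569, 0.0163]
ee_rot: [-1.571, 0.002, 0.007]
wrist_force: [-30.1, -1.8, 58.9]
gripper_width: 0.0495
```

Call:
{"fn": "send_rows", "kwargs": {"deltas": [[0,0,0,0,0,0,0],[0.75,0,0,0,0,0,0],[0.75,0,0,0,0,0,0],[0.75,0,0,0,0,0,0]]}}

```text
clock: 5.9
position: [0.539, 0.0577, 0.0178]
ee_rot: [-1.571, -0.004, 0.002]
wrist_force: [-0.1, 1.4, -0.4]
gripper_width: 0.0639
```

Call:
{"fn": "send_rows", "kwargs": {"deltas": [[0.75,0,-1.5,0,0,0,0],[0.75,0,-4,0,0,0,0],[0.75,0,-7,0,0,0,0],[0.88,0,-9,-1,0,0,0],[0.88,0,-9,-4,0,0,0]]}}

```text
clock: 6.32
position: [0.5424, 0.0204, 0.1134]
ee_rot: [-1.57, -0.013, -0.001]
wrist_force: [0.4, 0.3, 1.4]
gripper_width: 0.0752
```

```bash
python3 -c "
from h import *
go(534.5,-101.8,85)"
```

```text
t 6.3167 pos [542.4  20.4 113.4] w 75.2 F [0.4 0.3 1.4] J [-0.06  0.06  1.79  0.    1.29 -0.07]
shift cm [ -0.91   2.82 -12.21] turn [-0.01  0.09  0.11]
```

Call:
{"fn": "send_rows", "kwargs": {"deltas": [[0.88,-0.2,0,-3.5,0,0,0],[0.88,-0.4,0,-7.5,0,0,0],[0.88,-0.4,0,-11,0,0,0],[0.88,-0.4,0,-12.1,0,0,0],[0.88,-0.4,1.5,-12.1,0,0,0]]}}

```text
clock: 6.73
position: [0.5377, -0.1066, 0.0958]
ee_rot: [-1.573, -0.006, -0.004]
wrist_force: [0.1, 1.3, 0.8]
gripper_width: 0.0749
```

Call:
{"fn": "send_rows", "kwargs": {"deltas": [[0.88,0,0,0,0,0,0]]}}

```text
clock: 6.82
position: [0.534, -0.1034, 0.0904]
ee_rot: [-1.57, -0.0, 0.004]
wrist_force: [-0.3, 0.8, -1.4]
gripper_width: 0.0753
```

```bash
python3 -c "
from h import *
go(534.5,-101.8,16)
from rig import vision
c=vision.read_camera('scene');cv2.imwrite('pics/s2.png',c['img']);blobs(c)"
```

```text
t 6.8167 pos [ 534.  -103.4   90.4] w 75.3 F [-0.3  0.8 -1.4] J [-0.29  0.1   1.79  0.    1.26 -0.29]
shift cm [0.07 7.44 0.15] turn [-0.01  0.03 -0.03]
px [261. 136.] n 377 top 0.0578 circ 537.4 58.4 r 28.1 mean [537.1  56.1]
px [279. 153.] n 273 top 0.0576 circ 536.5 -19.0 r 27.4 mean [525.9 -20.9]
px [231. 152.] n 458 top 0.0485 circ 445.2 65.1 r 33.2 mean [443.3  61.5]
px [261. 179.] n 1058 top 0.0484 circ 443.3 -54.0 r 71.9 mean [439.1 -58.2]
px [303. 170.] n 493 top 0.0482 circ 534.7 -99.7 r 33.1 mean [ 532.8 -101.6]
```

View pics/s2.png

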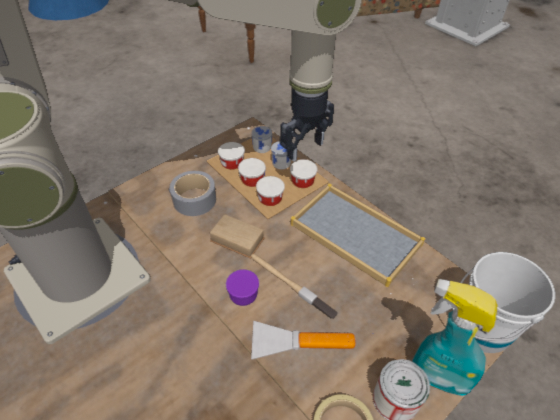

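Odd pot stands on the sheet at (261,138). Now the first red tub.

Call:
{"fn": "send_rows", "kwargs": {"deltas": [[0.88,0.1,1.8,0.1,0,0,0],[0.88,0.1,3.8,0.1,0,0,0],[0.88,0.1,5.8,0.1,0,0,0],[0.88,0.1,7.1,0.1,0,0,0],[0.88,0.1,7.6,0.1,0,0,0]]}}

```text
clock: 7.28
position: [0.5347, -0.1003, 0.0142]
ee_rot: [-1.57, -0.002, 0.007]
wrist_force: [-0.6, 0.3, -0.2]
gripper_width: 0.0753
```

Call:
{"fn": "send_rows", "kwargs": {"deltas": [[0.88,0,0,0,0,0,0],[0,0,0,0,0,0,0],[0,0,0,0,0,0,0],[0,0,0,0,0,0,0],[0,0,0,0,0,0,0]]}}

```text
clock: 7.7
position: [0.5376, -0.1018, 0.0179]
ee_rot: [-1.571, -0.006, 0.002]
wrist_force: [0.4, 0.3, 4.7]
gripper_width: 0.0595
```

```bash
python3 -c "
from h import *
c0=np.array([509.6,-297.5]);a=np.radians(8.29);u=np.array([-np.sin(a),np.cos(a)])
for k in(-80,0,80):print(k,(c0+k*u).round(1))
go(521.1,-376.7,14)"
```

```text
-80 [ 521.1 -376.7]
0 [ 509.6 -297.5]
80 [ 498.1 -218.3]
t 7.7 pos [ 537.6 -101.8   17.9] w 59.5 F [0.4 0.3 4.7] J [-0.28  0.2   1.82  0.    1.12 -0.29]
shift cm [ -1.78   0.4  -27.48] turn [0.01 0.06 0.03]
```

Call:
{"fn": "send_rows", "kwargs": {"deltas": [[0,0,-0.5,0,0,0,0],[0,0,-2,0,0,0,0],[0,0,-4.5,-0.5,0,0,0],[0,0,-6.5,-2,0,0,0],[0,0,-7,-4.5,0,0,0]]}}

```text
clock: 8.12
position: [0.5385, -0.146, 0.0905]
ee_rot: [-1.572, -0.009, 0.002]
wrist_force: [0.6, -0.2, -0.4]
gripper_width: 0.0602
```

Call:
{"fn": "send_rows", "kwargs": {"deltas": [[0,-0.3,0,-4,0,0,0],[0,-0.7,0,-8,0,0,0],[0,-1,0,-12,0,0,0],[0,-1.4,0,-16,0,0,0],[0,-1.7,0,-19.5,0,0,0]]}}

```text
clock: 8.53
position: [0.5196, -0.344, 0.0867]
ee_rot: [-1.571, -0.003, 0.003]
wrist_force: [0.9, 0.9, -1.7]
gripper_width: 0.0602
```

Call:
{"fn": "send_rows", "kwargs": {"deltas": [[0,0,0,-2.5,0,0,0],[0,0,0,-3.5,0,0,0],[0,0,0,-3.5,0,0,0],[0,0,0,-3.5,0,0,0]]}}

```text
clock: 8.87
position: [0.5203, -0.3762, 0.086]
ee_rot: [-1.57, -0.003, 0.003]
wrist_force: [1.0, 0.4, -1.9]
gripper_width: 0.06
```

```bash
python3 -c "
from h import *
go(521.1,-376.7,18.5)"
```

```text
t 8.8667 pos [ 520.3 -376.2   86. ] w 60.0 F [ 1.   0.4 -1.9] J [-0.71  0.35  1.51  0.    1.29 -0.71]
shift cm [ 0.08  6.75 -0.06] turn [-0.01  0.04 -0.01]
```

Call:
{"fn": "send_rows", "kwargs": {"deltas": [[0,0.1,1.8,0,0,0,0],[0,0.1,3.8,0,0,0,0],[0,0.1,5.3,0,0,0,0],[0,0.1,6.1,0,0,0,0],[0,0.1,6.4,0,0,0,0]]}}

```text
clock: 9.28
position: [0.5206, -0.3743, 0.0199]
ee_rot: [-1.568, -0.002, 0.007]
wrist_force: [0.3, 0.5, -1.4]
gripper_width: 0.0601
```

Call:
{"fn": "send_rows", "kwargs": {"deltas": [[0,0,0.15,0,0,0,0],[0,0,0.25,0,0,0,0],[0.88,0,0.25,0,0,0,0],[0.88,0,0.25,0,0,0,0],[0.88,0,0.25,0,0,0,0]]}}

```text
clock: 9.7
position: [0.5223, -0.3772, 0.0211]
ee_rot: [-1.572, -0.005, 0.002]
wrist_force: [1.3, 0.7, -0.6]
gripper_width: 0.0753
```

Call:
{"fn": "send_rows", "kwargs": {"deltas": [[0.88,0,-1.5,0,0,0,0],[0.88,0,-4,0,0,0,0],[0.88,0,-7,0,0,0,0],[0.88,-0.5,-8,2,0,0,0],[0.88,-1.5,-8,5,0,0,0]]}}

```text
clock: 10.12
position: [0.5095, -0.3305, 0.1067]
ee_rot: [-1.578, -0.009, -0.005]
wrist_force: [0.6, 0.2, 0.9]
gripper_width: 0.0749
```

```bash
python3 -c "
from h import *
go(437,-94.3,90)"
```

```text
t 10.1167 pos [ 509.5 -330.5  106.7] w 74.9 F [0.6 0.2 0.9] J [-0.66  0.23  1.61 -0.    1.29 -0.66]
shift cm [-7.21  1.45 23.65] turn [0.08 0.03 0.1 ]
```

Call:
{"fn": "send_rows", "kwargs": {"deltas": [[0.88,-1.1,0.2,3.7,0,0,0],[0.88,-2.3,0.4,7.5,0,0,0],[0.88,-3.5,0.6,11.3,0,0,0],[0.88,-4.6,0.8,15.1,0,0,0],[0.88,-5.8,0.8,19,0,0,0]]}}

```text
clock: 10.53
position: [0.447, -0.1357, 0.0929]
ee_rot: [-1.571, -0.004, 0.002]
wrist_force: [0.8, 1.5, -0.8]
gripper_width: 0.0753
```

Call:
{"fn": "send_rows", "kwargs": {"deltas": [[0.88,-0.8,0,3,0,0,0],[0.88,-1.4,0,4.7,0,0,0],[0.88,-1.4,0,4.7,0,0,0],[0.88,-1.4,0,4.7,0,0,0]]}}

```text
clock: 10.87
position: [0.4339, -0.0896, 0.0933]
ee_rot: [-1.572, -0.007, 0.003]
wrist_force: [0.1, -1.0, 0.5]
gripper_width: 0.0751
```

```bash
python3 -c "
from h import *
go(437,-94.3,16)
from rig import vision
c=vision.read_camera('top');cv2.imwrite('pics/t3.png',c['img']);blobs(c)"
```

```text
t 10.8667 pos [433.9 -89.6  93.3] w 75.1 F [ 0.1 -1.   0.5] J [-0.32 -0.19  2.07 -0.    1.27 -0.33]
shift cm [ 0.29  7.73 -0.46] turn [0.01 0.08 0.03]
px [365. 157.] n 472 top 0.0475 circ 523.2 -376.7 r 32.6 mean [ 522.1 -374.1]
px [196. 190.] n 268 top 0.0474 circ 443.6 58.8 r 31.6 mean [438.7  49.6]
px [221. 189.] n 377 top 0.0476 circ 443.9 -17.4 r 31.7 mean [439.7 -12.6]
```

Call:
{"fn": "send_rows", "kwargs": {"deltas": [[0.88,0.3,1.5,-0.5,0,0,0],[0.88,0.3,3.5,-0.5,0,0,0],[0.88,0.3,5.8,-0.5,0,0,0],[0.88,0.3,7.2,-0.5,0,0,0],[0.88,0.3,7.6,-0.5,0,0,0]]}}

```text
clock: 11.33
position: [0.4348, -0.0957, 0.0137]
ee_rot: [-1.57, 0.0, 0.005]
wrist_force: [1.2, 0.1, -0.3]
gripper_width: 0.0753
```

Call:
{"fn": "send_rows", "kwargs": {"deltas": [[0.88,0,0,0,0,0,0],[0,0,0,0,0,0,0],[0,0,0,0,0,0,0],[0,0,0,0,0,0,0],[0,0,0,0,0,0,0]]}}

```text
clock: 11.75
position: [0.4376, -0.0958, 0.0175]
ee_rot: [-1.572, -0.006, 0.002]
wrist_force: [-1.4, -1.4, 6.8]
gripper_width: 0.0603
```

```bash
python3 -c "
from h import *
go(510,-297,14)"
```

```text
t 11.75 pos [437.6 -95.8  17.5] w 60.3 F [-1.4 -1.4  6.8] J [-0.33 -0.06  2.1  -0.    1.1  -0.33]
shift cm [  7.14   0.4  -20.16] turn [0.02 0.05 0.03]
```

Call:
{"fn": "send_rows", "kwargs": {"deltas": [[0,0,-0.5,0,0,0,0],[0,0,-2,0,0,0,0],[0,0,-4.5,-0.5,0,0,0],[0,0.5,-6.5,-2,0,0,0],[0,1,-7,-4,0,0,0]]}}

```text
clock: 12.17
position: [0.4486, -0.1351, 0.0899]
ee_rot: [-1.572, -0.009, 0.001]
wrist_force: [0.8, -0.8, -0.8]
gripper_width: 0.0602
```

Call:
{"fn": "send_rows", "kwargs": {"deltas": [[0,1.3,0,-3.5,0,0,0],[0,2.7,0,-7,0,0,0],[0,4.1,0,-10.5,0,0,0],[0,5.4,0,-14,0,0,0],[0,6.1,0,-16,0,0,0]]}}

```text
clock: 12.58
position: [0.5093, -0.2982, 0.0866]
ee_rot: [-1.573, -0.004, 0.002]
wrist_force: [0.4, 0.1, -0.4]
gripper_width: 0.06
```

Call:
{"fn": "send_rows", "kwargs": {"deltas": [[0,0,0,0,0,0,0],[0,0,0,0,0,0,0]]}}

```text
clock: 12.75
position: [0.5082, -0.2955, 0.0859]
ee_rot: [-1.57, -0.002, 0.003]
wrist_force: [-0.2, 0.7, -3.0]
gripper_width: 0.0602
```

```bash
python3 -c "
from h import *
go(510,-297,18)"
```

```text
t 12.75 pos [ 508.2 -295.5   85.9] w 60.2 F [-0.2  0.7 -3. ] J [-0.61  0.21  1.67  0.    1.26 -0.62]
shift cm [ 0.18  6.79 -0.15] turn [-0.    0.04 -0.  ]
```

Call:
{"fn": "send_rows", "kwargs": {"deltas": [[0,0.1,1.8,-0.2,0,0,0],[0,0.1,3.8,-0.2,0,0,0],[0,0.1,5.3,-0.2,0,0,0],[0,0.1,6.1,-0.2,0,0,0],[0,0.1,6.5,-0.2,0,0,0]]}}

```text
clock: 13.17
position: [0.508, -0.2947, 0.0192]
ee_rot: [-1.569, -0.003, 0.006]
wrist_force: [-0.1, -0.8, -1.2]
gripper_width: 0.0604
```

Call:
{"fn": "send_rows", "kwargs": {"deltas": [[0,0,0.15,0,0,0,0],[0,0,0.3,0,0,0,0],[0.88,0,0.3,0,0,0,0],[0.88,0,0.3,0,0,0,0],[0.88,0,0.3,0,0,0,0]]}}

```text
clock: 13.58
position: [0.51, -0.2971, 0.019]
ee_rot: [-1.572, -0.005, 0.003]
wrist_force: [-0.5, 0.0, 0.5]
gripper_width: 0.0757
```

Call:
{"fn": "send_rows", "kwargs": {"deltas": [[0.88,0,-1.5,0,0,0,0],[0.88,0,-4,0,0,0,0],[0.88,0,-7,0,0,0,0],[0.88,-0.5,-7.5,2,0,0,0],[0.88,-1.3,-7.5,5.5,0,0,0]]}}

```text
clock: 14.0
position: [0.499, -0.2454, 0.0978]
ee_rot: [-1.576, -0.008, -0.005]
wrist_force: [0.4, 0.6, -0.1]
gripper_width: 0.0749
```

```bash
python3 -c "
from h import *
go(444.5,-18.2,90)"
```

```text
t 14.0 pos [ 499.  -245.4   97.8] w 74.9 F [ 0.4  0.6 -0.1] J [-0.55  0.11  1.76 -0.    1.26 -0.55]
shift cm [-5.41  0.61 22.73] turn [0.06 0.02 0.09]
```

Call:
{"fn": "send_rows", "kwargs": {"deltas": [[0.88,-0.9,0,3.8,0,0,0],[0.88,-1.8,0,7.7,0,0,0],[0.88,-2.7,0,11.6,0,0,0],[0.88,-3.6,0,15.5,0,0,0],[0.88,-4.5,0,19,0,0,0]]}}

```text
clock: 14.42
position: [0.4497, -0.0501, 0.0935]
ee_rot: [-1.571, -0.005, 0.002]
wrist_force: [0.6, 0.8, 1.2]
gripper_width: 0.075
```

Call:
{"fn": "send_rows", "kwargs": {"deltas": [[0.88,-0.5,0,2.5,0,0,0],[0.88,-0.7,0,3.4,0,0,0],[0.88,-0.7,0,3.4,0,0,0],[0.88,-0.7,0,3.4,0,0,0]]}}

```text
clock: 14.75
position: [0.4435, -0.0182, 0.0935]
ee_rot: [-1.571, -0.006, 0.004]
wrist_force: [-0.2, -0.8, 0.0]
gripper_width: 0.0753
```

```bash
python3 -c "
from h import *
go(444.5,-18.2,16)
from rig import vision
c=vision.read_camera('scene');cv2.imwrite('pics/s3.png',c['img']);blobs(c)
c=vision.read_camera('top');blobs(c)"
```

```text
t 14.75 pos [443.5 -18.2  93.5] w 75.3 F [-0.2 -0.8  0. ] J [-0.16 -0.19  2.06 -0.    1.27 -0.16]
shift cm [0.09 7.75 0.  ] turn [0.01 0.07 0.02]
px [259. 137.] n 224 top 0.0568 circ 538.4 58.9 r 27.2 mean [529.9  60.4]
px [281. 152.] n 389 top 0.0581 circ 536.7 -20.1 r 27.2 mean [534.5 -22. ]
px [229. 154.] n 290 top 0.0483 circ 443.9 61.9 r 33.5 mean [435.2  60.1]
px [251. 169.] n 496 top 0.0483 circ 444.6 -16.0 r 33.6 mean [443.3 -18.2]
px [356. 222.] n 652 top 0.048 circ 509.8 -293.0 r 33.8 mean [ 508.2 -294.3]
px [389. 241.] n 635 top 0.048 circ 521.4 -374.2 r 33.5 mean [ 520.6 -373.9]
px [365. 157.] n 476 top 0.0473 circ 522.5 -377.2 r 32.5 mean [ 522.1 -374. ]
px [333. 162.] n 510 top 0.0475 circ 510.0 -294.6 r 32.1 mean [ 509.5 -294.5]
px [187. 189.] n 303 top 0.0475 circ 442.1 67.2 r 30.9 mean [439.7  71.6]
px [230. 189.] n 180 top 0.0473 circ 442.3 -29.6 r 29.3 mean [440.3 -35.4]
```

View pics/s3.png

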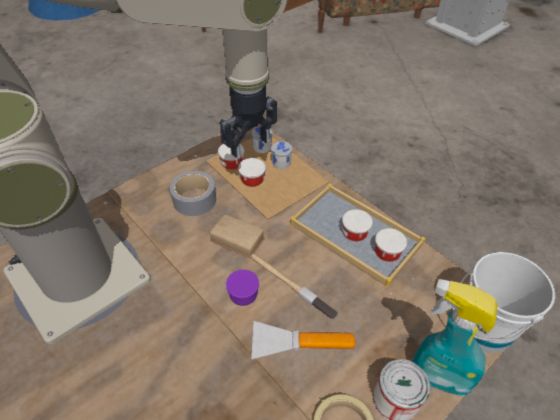

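Two tubs stand in the tray at (357,224) and (390,242). The gripper is over the third.

Call:
{"fn": "send_rows", "kwargs": {"deltas": [[0.88,0.1,1.5,0,0,0,0],[0.88,0.1,3.5,0,0,0,0],[0.88,0.1,5.8,0,0,0,0],[0.88,0.1,7.2,0,0,0,0],[0.88,0.1,7.6,0,0,0,0]]}}

```text
clock: 15.27
position: [0.442, -0.0189, 0.0141]
ee_rot: [-1.57, 0.001, 0.006]
wrist_force: [-0.3, 0.7, 0.1]
gripper_width: 0.0752
```

Call:
{"fn": "send_rows", "kwargs": {"deltas": [[0.88,0,0,0,0,0,0],[0,0,0,0,0,0,0],[0,0,0,0,0,0,0],[0,0,0,0,0,0,0],[0,0,0,0,0,0,0]]}}

```text
clock: 15.68
position: [0.4452, -0.0185, 0.0182]
ee_rot: [-1.572, -0.006, 0.002]
wrist_force: [0.0, -2.8, 5.1]
gripper_width: 0.0602
```

Call:
{"fn": "send_rows", "kwargs": {"deltas": [[0,0,-0.5,0,0,0,0],[0,0,-2,0,0,0,0],[0,0,-4.5,-0.5,0,0,0],[0,0.5,-6.5,-2,0,0,0],[0,1,-7,-4,0,0,0]]}}

```text
clock: 16.1
position: [0.4562, -0.0577, 0.0908]
ee_rot: [-1.571, -0.009, 0.001]
wrist_force: [1.0, 0.8, -0.4]
gripper_width: 0.0603
```

```bash
python3 -c "
from h import *
go(498,-217.5,87)"
```

```text
t 16.1 pos [456.2 -57.7  90.8] w 60.3 F [ 1.   0.8 -0.4] J [-0.24 -0.14  2.03  0.    1.26 -0.24]
shift cm [  4.06   0.42 -16.  ] turn [0.01 0.08 0.06]
```

Call:
{"fn": "send_rows", "kwargs": {"deltas": [[0,1,0,-3.8,0,0,0],[0,2,0,-7.6,0,0,0],[0,3,0,-11.4,0,0,0],[0,4,0,-14.8,0,0,0],[0,4.2,0,-16,0,0,0]]}}

```text
clock: 16.52
position: [0.498, -0.2221, 0.0878]
ee_rot: [-1.573, -0.004, 0.0]
wrist_force: [1.2, 0.3, -1.9]
gripper_width: 0.0603
```

Call:
{"fn": "send_rows", "kwargs": {"deltas": [[0,0,0,0,0,0,0],[0,0,0,0,0,0,0]]}}

```text
clock: 16.68
position: [0.4965, -0.2177, 0.0867]
ee_rot: [-1.57, -0.002, 0.003]
wrist_force: [0.2, 0.9, 0.0]
gripper_width: 0.0598
```

```bash
python3 -c "
from h import *
go(498,-217.5,18.5)"
```

```text
t 16.6833 pos [ 496.5 -217.7   86.7] w 59.8 F [0.2 0.9 0. ] J [-0.51  0.09  1.8   0.    1.25 -0.51]
shift cm [0.15 6.82 0.01] turn [-0.01  0.04 -0.01]
```

Call:
{"fn": "send_rows", "kwargs": {"deltas": [[0,0.1,1.8,0,0,0,0],[0,0.1,3.8,0,0,0,0],[0,0.1,5.3,0,0,0,0],[0,0.1,6.1,0,0,0,0],[0,0.1,6.5,0,0,0,0]]}}

```text
clock: 17.1
position: [0.4966, -0.2156, 0.0203]
ee_rot: [-1.569, -0.003, 0.007]
wrist_force: [-0.6, -0.3, -2.1]
gripper_width: 0.0603
```

Call:
{"fn": "send_rows", "kwargs": {"deltas": [[0,0,0.15,0,0,0,0],[0,0,0.3,0,0,0,0],[0.88,0,0.3,0,0,0,0],[0.88,0,0.3,0,0,0,0],[0.88,0,0.3,0,0,0,0]]}}

```text
clock: 17.52
position: [0.4986, -0.2181, 0.0199]
ee_rot: [-1.572, -0.005, 0.003]
wrist_force: [0.2, -0.1, 0.9]
gripper_width: 0.0752
```

Call:
{"fn": "send_rows", "kwargs": {"deltas": [[0.88,0,-1.5,0,0,0,0],[0.88,0,-4,0,0,0,0],[0.88,0,-7,0,0,0,0],[0.88,0,-11,0,0,0,0],[0.88,0,-15,0,0,0,0]]}}

```text
clock: 17.93
position: [0.4971, -0.2173, 0.1701]
ee_rot: [-1.57, -0.003, 0.004]
wrist_force: [1.3, -1.1, 0.2]
gripper_width: 0.0752
```

Call:
{"fn": "send_rows", "kwargs": {"deltas": [[0.88,-1,0,3,0,0,0],[0.88,-2,0,7,0,0,0],[0.88,-3,0,11,0,0,0],[0.88,-4,0,14,0,0,0],[0.88,-4,0,14,0,0,0]]}}

```text
clock: 18.35
position: [0.4559, -0.0735, 0.1693]
ee_rot: [-1.569, -0.006, 0.006]
wrist_force: [-1.3, 0.7, 1.0]
gripper_width: 0.075
```

Call:
{"fn": "send_rows", "kwargs": {"deltas": [[0.88,0,0,4,0,0,0],[0.88,0,0,8,0,0,0],[0.88,0,0,12,0,0,0],[0.88,0,0,16,0,0,0],[0.88,0,0,19,0,0,0]]}}

```text
clock: 18.77
position: [0.4563, 0.1147, 0.1697]
ee_rot: [-1.57, -0.005, 0.003]
wrist_force: [1.0, 0.4, 0.8]
gripper_width: 0.0752
```

Call:
{"fn": "send_rows", "kwargs": {"deltas": [[0.88,0,0,4,0,0,0],[0.88,0,0,8,0,0,0],[0.88,0,0,12,0,0,0],[0.88,0,0,12,0,0,0],[0.88,0,0,12,0,0,0]]}}

```text
clock: 19.18
position: [0.4556, 0.2341, 0.1692]
ee_rot: [-1.571, -0.007, 0.006]
wrist_force: [0.3, -0.4, 0.5]
gripper_width: 0.0749
```

```bash
python3 -c "
from h import *
from rig import vision
go(498,-217.5,18.5)
for n in ('top','scene'):
    c=vision.read_camera(n);cv2.imwrite(f'pics/{n}4.png',c['img']);print(n);blobs(c)"
```

```text
t 19.1833 pos [455.6 234.1 169.2] w 74.9 F [ 0.3 -0.4  0.5] J [ 0.37 -0.07  1.81  0.    1.4   0.37]
shift cm [  3.84  15.06 -45.2 ] turn [-0.    0.1   0.01]
top
px [193. 150.] n 381 top 0.0573 circ 539.3 56.9 r 26.4 mean [538.2  56.6]
px [224. 151.] n 373 top 0.0575 circ 535.6 -20.5 r 26.6 mean [535.4 -21.3]
px [365. 157.] n 475 top 0.0474 circ 523.1 -375.9 r 32.7 mean [ 522.  -374.1]
px [333. 162.] n 512 top 0.0474 circ 510.0 -294.7 r 32.4 mean [ 509.4 -294.4]
px [302. 167.] n 508 top 0.0476 circ 498.5 -216.4 r 32.5 mean [ 497.7 -216.3]
px [191. 188.] n 523 top 0.0474 circ 444.3 61.8 r 32.1 mean [444.2  61.8]
scene
px [261. 136.] n 373 top 0.058 circ 536.8 58.0 r 28.0 mean [537.  56.]
px [281. 151.] n 390 top 0.058 circ 537.8 -19.9 r 29.4 mean [534.5 -21.8]
px [231. 152.] n 460 top 0.0485 circ 444.9 64.4 r 33.0 mean [443.4  61.5]
px [326. 204.] n 593 top 0.048 circ 497.3 -214.9 r 33.0 mean [ 496.5 -216.4]
px [356. 222.] n 643 top 0.0481 circ 509.6 -293.0 r 33.0 mean [ 508.5 -294.2]
px [389. 241.] n 638 top 0.0481 circ 522.6 -375.8 r 32.9 mean [ 520.5 -374. ]
```

View pics/scene4.png

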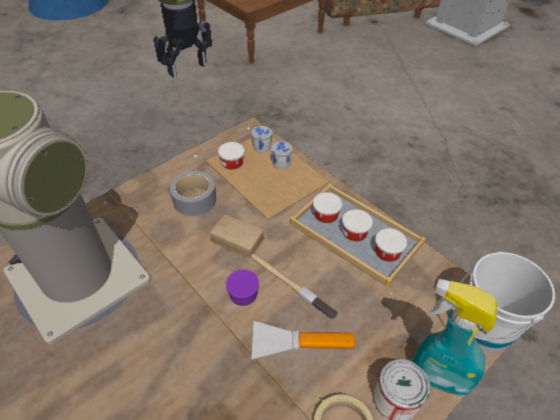

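View pics/top4.png

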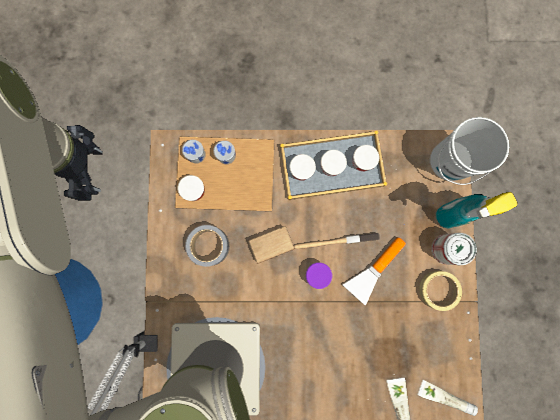

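The scene shows three red tubs upright in the tray at (326,206), (357,224) and (390,242). The fourth red tub and both blue pots stand on the sheet, the brush hasn't moved, and the robot is clear of everything.

```bash
python3 -c "
from rig import ticket
print(ticket.sign_off())"
```

```text
the job is handed in; nothing more can be done
None
```

The tray now holds exactly three red tubs, all upright, and the job was handed in at about 19 s of the 67 s allowed. I moved the blue pot first, from the tray to the empty place on the stock sheet. Then I set the three tubs into the tray in a row, about 80 mm apart.

**Last checks:** both cameras show the three tubs' lids level, at 47–48 mm above the table. The fourth red tub and both blue pots stand on the sheet. The brush and the purple look-alike look unmoved, and the arm is clear of everything.

**Setting the blue pot down:** it landed harder than I meant, with about 59 N read at the wrist against the 120 N limit. The pot stayed upright. I slowed the later placings, and their readings at the end of each move stayed around 2 N or less.

**Pot position:** the two cameras put it within about 2 mm of each other. No check failed.

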